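Face up the counter display tin

ROBOT

A 6-joint arm with a two-finger parallel gripper is mounted at the origin on the work surface. World frame = base frame: x ahead of the robot, y to its left, z up, the work surface at z = 0. Lengths are in mm, angles in rad, forces in N, time in s.
With the tool pointing down it reaches from about 250 to 775 mm from the base axis. Payload 4 kg.
Tool frame: the origin (TCP) lies at the very end of the fingers, on their centre line; the grasp point (between the pads) lies ctrl.pinch_z behind it (ctrl.pinch_z is the distance from the TCP to the grasp point, in mm); z points along the fingers, y is the direction in which the jaws open and shut (so a half turn about z gives the same grasp; the last joint's range is limited). The gripper opens to 94 mm and grips with 3 to 60 N. Pads are 16 mm wide; open, the fingers measure 119 mm over their backs; the gripper's body (75 mm by 177 mm) begins 78 mm behind the grasp point.
Start: joints at [1.204, 0.087, 1.371, -0, 1.684, -0.103], TCP at [143.422, 530.99, 205.506] pointing down, gripper open.
Joint ranges: [-3.1, 3.1], [-0.76, 2.03], [0.27, 2.55], [-1.08, 4.22], [0.17, 2.65], [-2.57, 2.57]. Speed limits (rad/s): [2.79, 2.79, 3.14, 3.14, 3.14, 3.14].

INTERFACE

Orientations are given as a unit quaternion [w, x, y, z].
In Python, from cell import ctrl gives the robot as it stands.
- The arm moves only by the tool servo_tool, never from a script. Its argument "moves" is one flat list of numbers, 5 for each row, row after row: the shift along the world's x, y, z in m, then the turn about the world's z in rad, then the closure in counts, from 0 (fully open) to 255 (shut). In form: [tx, ty, tz, roll, gripper, tx, ty, tz, roll, gripper, ...]. A call has 1 to 12 rows; each row shifts and turns the commanded pose from where the row before left it; what a row does not reach is not made up. A row lasts 1/8 s, in which the tool goes at most 62.5 mm and 10.7 degrees, less where a joint would pass 70% of its speed; a pose out of reach is approached as far as the arm can. A call is refused whole if a number of a shift passes 0.0625 or a number of a turn 0.188, either way. A call with a gripper value outside its range is refused whole. The fingers move at their own pace and stop on an object; "newtons" is the grip in N (left out, the last holds). Time passes only in rows, so rows that do not move let the fingers close. It gives the time, the measured TCP pose, the force and the opening at its end, in the units of the state.
- ctrl.observe(): the state, without advancing time (a new reading comes with each control period).
- ctrl.read_camera(name): name is "scene" or "top" or "wrist"; returns a dict with "image" (480x640x3 uint8, red, green, blue), "camera_matrix" (3x3 intrinsics, pixels), "eye" and "orientation" of the camera in the world. Camera axes: x right, y up, looking along -z (the intrinsics and any distortion apply to the point x, -y, -z); pixel columns grow to the right and rows downward; lengths in mm; the calibration is good to about 2 mm. A picture is of the moment at which its call begins. There is no depth.
- ctrl.finish_job(): hands the job in, once; it reports no verdict.
The state is a dict: "time_s": time; "joints": joint angles; "dq": joint speeds; "joint_efforts": joint torques, N m; "tcp_pos": TCP position; "ee_rot": TCP orientation; "ft_force": force on the tool from outside, world axes, zero at the start; "moment": the same for the moment, N m; "gripper_width": finger opening in mm.
Only numpy, scipy, OpenCV 4.12 (cv2) and the standard library are available. Lean on these libraries where they do the work, as an engineer would, in place of code of your own. Each camera call takes 0.05 s, during which the arm holds its last target.

TASK

Get the counter display ready: swing the retaining bar clear of the big tin, then roll the tin's edge round with a fingertip until its label faces the red front pointer of the stand, and swing the bar fully shut over the tin again. After that stand the small green-lidded tin upright on the white spot of the stand's step, let go, and leave everything else on the counter as it is.

Things in the scene. Friction and masses are not known exactly. Their poses are not given: they have to be found in the camera images.
- stand: Fixed white display stand, base plate 190 x 345 x 16 mm on the counter. Origin: at counter level under the turntable's axis; +x is its front (customer side, away from the robot), z up. A grey step 100 x 100 mm, top 40 mm above the counter, is centred at y = -165 mm; a steel post 18 mm thick that carries the bar stands at y = +90 mm.
- turntable_floor (a point): Centre of the inner floor of the stand's black turntable dish, 24 mm above the counter on the turntable's upright axis. Dish: 128 mm outside, 118 mm inside, rim 30 mm above the counter. It turns both ways without end, with little friction (about 0.03 N m), and stays where it is left.
- front_mark (a point): Small red arrow on the base plate pointing at the tin; this point lies on it 85 mm in front (+x) of the turntable's axis.
- step_spot (a point): Centre of the white 68 mm disc on top of the grey step, 40 mm above the counter.
- big_tin: Blue-grey tin, 110 mm diameter (too wide to grip), 120 mm tall, 0.5 to 0.95 kg, flat metal lid; stands in the dish with 4 mm play and turns with it. Origin: centre of underside, z up. Its +x points to the middle of its label (yellow, red middle stripe); a red tab on the lid's edge lies above it. A fingertip pressed on the lid near its edge (about 10 N) and moved in a circle carries it round.
- label (a point): Middle of the label, on the tin's side 55 mm from its axis and 58 mm above its underside.
- bar (a joint): Flat aluminium retaining bar turning about the upright post, rad. 0 = fully shut against its stop, straight across over the lid's middle; grows as the free end swings to the stand's back (-x, towards the robot), up to 1.5; clear of the lid from 1 rad. Bar 20 mm wide, 8 mm thick, underside 160 mm above the counter, 16 mm above the lid. Stays where left (friction 0.06 N m).
- bar_hinge (a point): The bar's hinge axis (upright), at the height of the bar's underside.
- bar_knob (a point): Centre of the top of the upright black knob near the bar's free end, 120 mm from the hinge axis. The knob is a round pin 22 mm thick, standing 42 mm above the bar's upper face (168 mm) up to 210 mm above the counter.
- green_tin: Small closed round tin standing on the counter, 56 mm diameter, 90 mm tall, about 0.22 kg, green lid and band. Origin: centre of its underside, z up its axis. To be placed on the step.
- orange_tin: Small closed round tin standing on the counter, 56 mm diameter, 90 mm tall, about 0.22 kg, orange lid and band. Origin: centre of its underside, z up its axis. Leave alone.
- blue_tin: Small closed round tin standing on the counter, 56 mm diameter, 90 mm tall, about 0.22 kg, blue lid and band. Origin: centre of its underside, z up its axis. Leave alone.
- stapler: Black desk stapler, 140 x 40 x 60 mm, origin under its middle, long side along its y. Leave alone.
- carton: Red carton 60 x 80 x 100 mm, origin under its middle. Leave alone.
- tape_dispenser: Black tape dispenser 60 x 150 x 100 mm, origin under its middle. Leave alone.
- pen_cup: White cup 72 mm wide, 95 mm tall, origin under its middle. Leave alone.
There are look-alikes about, which are no part of the job. Leave any yellow look-alike of the green_tin alone.

How it is judged (in metres and radians):
On the way, in this order (a step that is already met when the one before it is completed fails the run):
1. the retaining bar is swung clear of the big tin (past 1 rad) (value of joint bar above 1 rad), for 0.2 s.
2. a finger touches the big tin to turn it, with the bar swung clear (contact force between the fingers and big_tin above 0.5 N and value of joint bar above 0.9 rad), for 0.1 s.
3. the big tin's label faces the red pointer, with the bar still swung clear (y of label in the frame of stand between -0.01 and 0.01 m and x of label in the frame of stand above 0.03 m and z of big_tin in the frame of stand below 0.03 m and angle between big_tin's own z axis and vertical below 0.08 rad and angular speed of big_tin below 0.15 rad/s and value of joint bar above 0.9 rad), for 0.3 s.
4. the bar is swung fully shut, the label still facing the pointer (y of label in the frame of stand between -0.01 and 0.01 m and x of label in the frame of stand above 0.03 m and value of joint bar below 0.08 rad), for 0.2 s.
5. the small green-lidded tin stands upright on the step's white spot (horizontal distance between green_tin and step_spot below 0.018 m and z of green_tin in the frame of stand between 0.034 and 0.046 m and angle between green_tin's own z axis and vertical below 0.1 rad), for 0.2 s.
At the end, for the whole second after the job is handed in: Big tin level in its dish, its label's middle within 10 mm (about 10 degrees) of the line from the turntable axis to the front pointer; bar shut within 0.08 rad; green-lidded tin upright on the step within 18 mm of the spot's centre; both tins at rest (all of step 4 and all of step 5 and z of big_tin in the frame of stand below 0.03 m and angle between big_tin's own z axis and vertical below 0.08 rad and linear speed of each of green_tin, big_tin below 0.02 m/s and angular speed of big_tin below 0.1 rad/s); the robot touches nothing.
It fails at once if another thing on the counter (orange or blue tin, stapler, carton, tape dispenser, cup) is moved by more than 30 mm (distance of any of orange_tin, blue_tin, stapler, carton, tape_dispenser, pen_cup from where it was at the start of the episode above 0.03 m).
It fails at once if a small tin, or the cup, is knocked over (angle between any of orange_tin, blue_tin, pen_cup's own z axis and vertical above 0.5 rad).
It fails at once if the big tin is tipped (angle between big_tin's own z axis and vertical above 0.3 rad).
It also fails if it takes over 72 s, if anything falls off the work surface, if the arm or the gripper's body presses on something with over 40 N, if the wrist force passes 120 N, or if a joint passes its speed limit or range.

## Working session

There is one attempt and no reset: what is moved stays moved. The work goes in short steps, Python scripts to look and compute and a tool call to move; the robot and the scene stay as the last step left them, time stands still between calls to the robot, and variables do not carry over. Pictures are saved under pics/ and viewed, and the job is handed in when it is done.

Besides the shell and the picture viewer there is one more tool, called after ">>>" as name(argument=value, ...) on one line, values as JSON. servo_tool: Moves the arm, as the interface text tells. Its arguments: {"type":"object","properties":{"moves":{"type":"array","items":{"type":"number"}},"newtons":{"type":"number"}},"required":["moves"]}

```bash
mkdir -p pics; ls; cat > h.py <<'E'
import numpy as np,cv2
from cell import ctrl
from scipy.spatial.transform import Rotation as R
def cam(n):
    d=ctrl.read_camera(n); np.savez(f'/tmp/{n}.npz',**{k:np.array(d[k]) for k in('image','camera_matrix','eye','orientation')}, ); return d
def load(n): return dict(np.load(f'/tmp/{n}.npz'))
def Rm(d):
    o=np.array(d['orientation'],float)
    return o if o.shape==(3,3) else R.from_quat(o[[1,2,3,0]]).as_matrix()
def px(d,u,v,z):
    K=np.array(d['camera_matrix']);r=np.linalg.inv(K)@[u,v,1];r=Rm(d)@(r*[1,-1,-1]);e=np.array(d['eye']);return e+r*(z-e[2])/r[2]
def proj(d,p):
    c=Rm(d).T@(np.array(p,float)-np.array(d['eye']));c=c*[1,-1,-1];q=np.array(d['camera_matrix'])@c;return q[:2]/q[2]
def save(d,name,crop=None,s=1):
    im=np.array(d['image'])[...,::-1]
    if crop: x0,y0,x1,y1=crop; im=im[y0:y1,x0:x1]
    if s!=1: im=cv2.resize(im,None,fx=s,fy=s,interpolation=cv2.INTER_CUBIC)
    cv2.imwrite('pics/'+name,im)
E
python3 - <<'E'
from h import *
for n in('scene','top','wrist'):
    d=cam(n);save(d,n+'0.png');print(n,[k for k in d],d['eye'],d['orientation'],d['camera_matrix'])
print(ctrl.observe(),ctrl.pinch_z)
E
```

```text
pics
scene ['image', 'camera_matrix', 'eye', 'orientation'] [1430.78816285  410.88965892 1516.58423057] [0.52568735 0.16234927 0.2423723  0.79909399] [[567.1536258    0.         314.43289393]
 [  0.         567.1536258  240.03647323]
 [  0.           0.           1.        ]]
top ['image', 'camera_matrix', 'eye', 'orientation'] [ 489.04101757   47.80779257 1867.48888949] [-0.70582244 -0.02600176  0.0259879   0.70743425] [[581.35099482   0.         312.51171988]
 [  0.         581.35099482 251.99406283]
 [  0.           0.           1.        ]]
wrist ['image', 'camera_matrix', 'eye', 'orientation'] [ 77.90207929 547.83151652 382.51087079] [ 0.78818569 -0.09408974 -0.07048504  0.60410454] [[398.18775909   0.         322.60666929]
 [  0.         398.18775909 241.00483931]
 [  0.           0.           1.        ]]
{'time_s': 0.15, 'joints': array([ 1.20391876e+00,  8.77826511e-02,  1.37188893e+00, -2.07886907e-05,
        1.68361193e+00, -1.03135246e-01]), 'dq': array([-0.00065408, -0.00175116, -0.00355279,  0.00131914, -0.00011015,
        0.00059015]), 'joint_efforts': array([ 1.24858008e-03, -3.40641439e+01, -3.02793968e+01,  7.17916992e-02,
        3.05586203e-02, -1.03988525e-04]), 'tcp_pos': array([143.26007145, 530.57651173, 204.58368972]), 'ee_rot': array([-1.86811606e-04,  1.31490391e-01,  9.91317085e-01, -8.24593464e-04]), 'ft_force': array([-0.16931054, -0.05527933,  0.53671404]), 'moment': array([-0.00491423,  0.05017415, -0.03623272]), 'gripper_width': 94.36591155767545} 18.8
```

View pics/scene0.png

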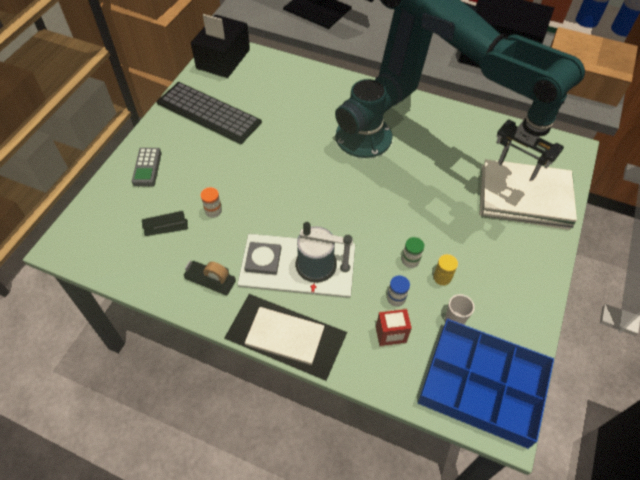

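View pics/top0.png

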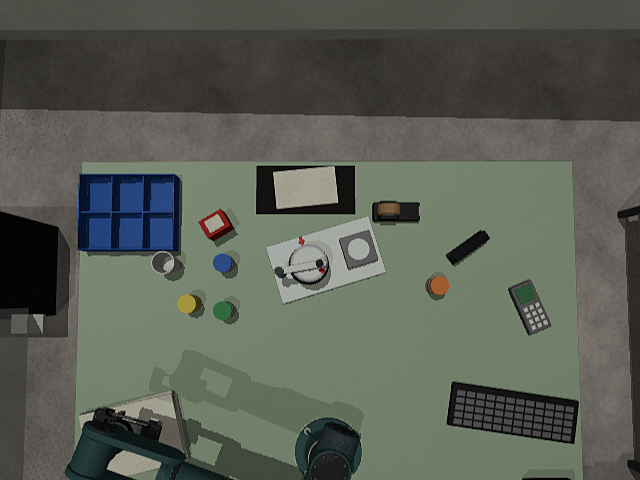

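Scene and top views agree. The small tins in the top view are green at (223,311), the yellow look-alike at (189,303), blue at (223,263) and orange at (438,285). The green-lidded one at (223,311) is my choice. The stand is around (325,260). Next I'll check both in close crops.

```bash
python3 - <<'E'
from h import *
d=load('top');save(d,'c1.png',(255,205,395,310),5.7);save(d,'c2.png',(140,235,260,335),5)
d=load('scene');save(d,'c3.png',(230,210,370,310),5.5)
E
```

```text
(no output)
```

View pics/c1.png

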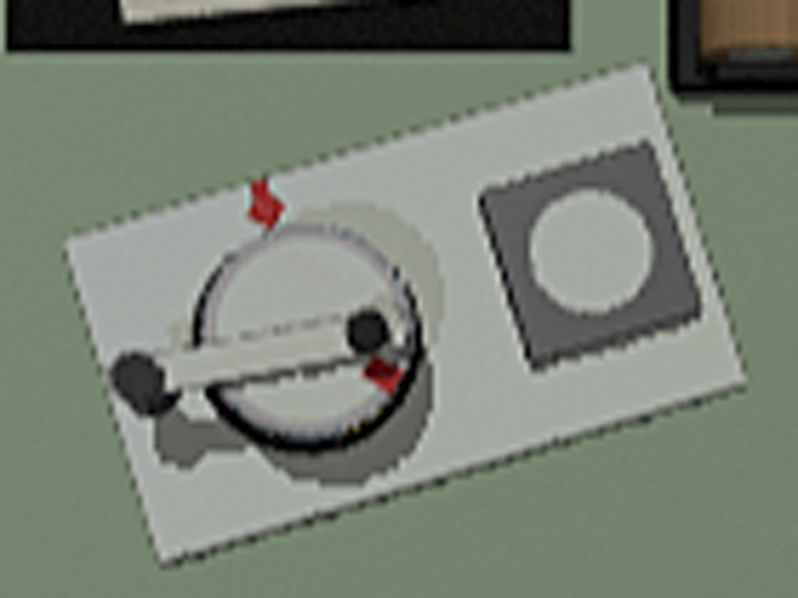

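View pics/c2.png

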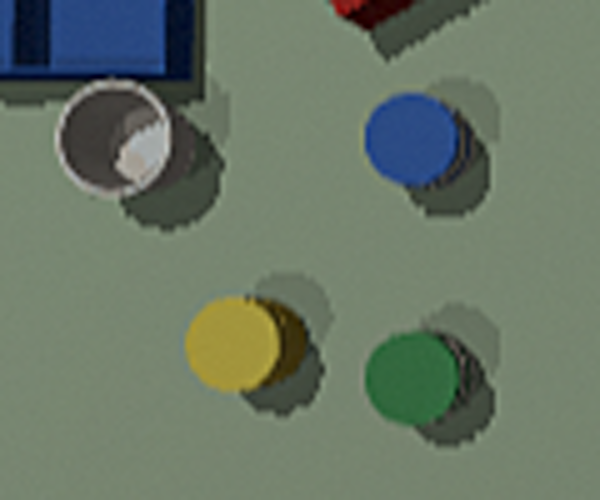

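View pics/c3.png

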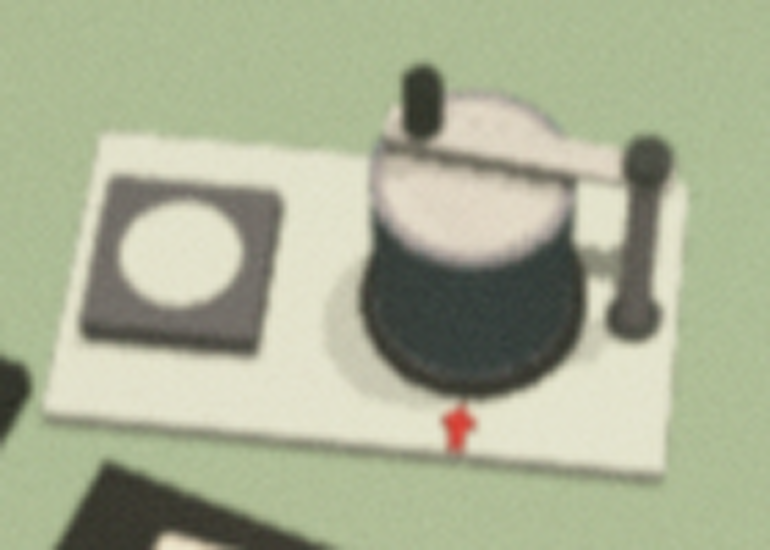

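The crops show plate corners at (65,240), (645,65), (745,385) and (165,565), the knob at (367,330), the hinge cap at (137,378), the red lid tab at (383,373) and the white spot at (591,251). The tab sits opposite the arrow at (265,205), so it needs a large turn. The green tin's lid centre is at (411,378) in c2.

```bash
python3 - <<'E'
from h import *
d=load('top');s=5.7
f=lambda x,y,z:px(d,255+x/s,205+y/s,z)
c=[f(*p,16) for p in((65,240),(645,65),(745,385),(165,565))]
for p in c:print(p.round(1))
print('sides',[np.linalg.norm(c[i]-c[(i+1)%4]).round(1) for i in range(4)])
ey=(c[0]-c[1]+c[3]-c[2]);ey/=np.linalg.norm(ey);ex=np.array([ey[1],-ey[0],0])
yaw=np.arctan2(ex[1],ex[0]);print('yaw',yaw,ex,ey)
ctr=np.mean(c,axis=0)
sp=f(591,251,40);ar=f(265,205,16);lid=f(302,338,144);hinge=f(150,383,168);knob=f(367,330,210);tab=f(383,373,145)
org=sp+165*ey;org[2]=0
print('ctr-org',(ctr-org)@ex,(ctr-org)@ey)
for n,p in dict(spot=sp,arrow=ar,lid=lid,hinge=hinge,knob=knob,tab=tab).items(): q=p-org;print(n,p.round(1),'stand',(q@ex).round(1),(q@ey).round(1), np.degrees(np.arctan2(q@ey,q@ex)).round(1),np.hypot(q@ex,q@ey).round(1))
g=lambda x,y,z:px(d,140+x/5,235+y/5,z)
print('green',g(411,378,90),'r',np.linalg.norm(g(365,378,90)-g(458,378,90)),'yellow',g(233,343,90),'blue',g(411,139,90))
sc=load('scene');h=lambda x,y,z:px(sc,230+x/5.5,210+y/5.5,z)
print('scene spot',h(182,253,40),'arrow',h(458,428,16),'knob',h(423,80,210),'lid',h(472,180,144))
print('lidproj',[(proj(d,org+[0,0,144])-[255,205])*s])
E
```

```text
[641.4 195.   16. ]
[ 739.5 -131.1   16. ]
[ 559.3 -185.3   16. ]
[459.8 138.7  16. ]
sides [np.float64(340.5), np.float64(188.2), np.float64(338.9), np.float64(190.1)]
yaw 0.2950053110691338 [0.9568006  0.29074493 0.        ] [-0.29074493  0.9568006   0.        ]
ctr-org -1.5412070268999993 -57.663668915182704
spot [632.7 -97.9  40. ] stand -0.0 -165.0 -90.0 165.0
arrow [660.9  82.9  16. ] stand 79.5 -0.2 -0.2 79.5
lid [579.4  61.2 144. ] stand -4.7 2.8 149.6 5.5
hinge [555.2 139.  168. ] stand -5.2 84.3 93.5 84.4
knob [579.9  28.1 210. ] stand -13.9 -29.0 -115.5 32.2
tab [561.1  19.1 145. ] stand -34.5 -32.2 -137.0 47.2
green [441.78821909 322.9408054   90.        ] r 56.60530539753816 yellow [463.25715785 431.57194303  90.        ] blue [587.45364308 324.27173714  90.        ]
scene spot [632.84476178 -96.29520241  40.        ] arrow [661.8068803   84.42505269  16.        ] knob [580.94440925  29.37270009 210.        ] lid [587.15403967  59.91267532 144.        ]
lidproj [array([304.42654729, 327.8310455 ])]
```

>>> servo_tool(moves=[0.036,-0.042,0.005,-0.142,120,0.036,-0.042,0.005,-0.142,120,0.036,-0.042,0.005,-0.142,120,0.036,-0.042,0.005,-0.142,120,0.036,-0.042,0.005,-0.142,120,0.036,-0.042,0.005,-0.142,120,0.036,-0.042,0.005,-0.142,120,0.036,-0.042,0.005,-0.142,120,0.036,-0.042,0.005,-0.142,120,0.036,-0.042,0.005,-0.142,120,0.036,-0.042,0.005,-0.142,120,0.036,-0.042,0.005,-0.142,120], newtons=6)

```text
time_s: 1.65
tcp_pos: [576.3, 25.5, 265.3]
ee_rot: [-0.0, 0.834, 0.552, -0.0]
ft_force: [0.1, 0.2, 0.1]
gripper_width: 49.8
```

>>> servo_tool(moves=[0,0,0,0,120,0,0,0,0,120])

```text
time_s: 1.9
tcp_pos: [575.0, 27.3, 264.9]
ee_rot: [-0.001, 0.832, 0.554, -0.0]
ft_force: [-0.6, 0.6, 0.4]
gripper_width: 50.1
```

```bash
python3 - <<'E'
from h import *
d=cam('wrist');save(d,'w1.png');save(cam('top'),'t1.png',(235,185,415,320),4.4)
o=ctrl.observe();print(o['tcp_pos'],o['joints'],o['ee_rot'],d['eye'])
E
```

```text
[574.6850066   28.16434343 265.62835336] [-4.97773802e-02  1.41078122e-01  1.19338076e+00  3.63650694e-04
  1.80726833e+00  3.45221653e-01] [-1.82082898e-04  8.32084321e-01  5.54649121e-01  5.11781533e-05] [601.07513631  88.8862533  442.96894424]
```

View pics/w1.png

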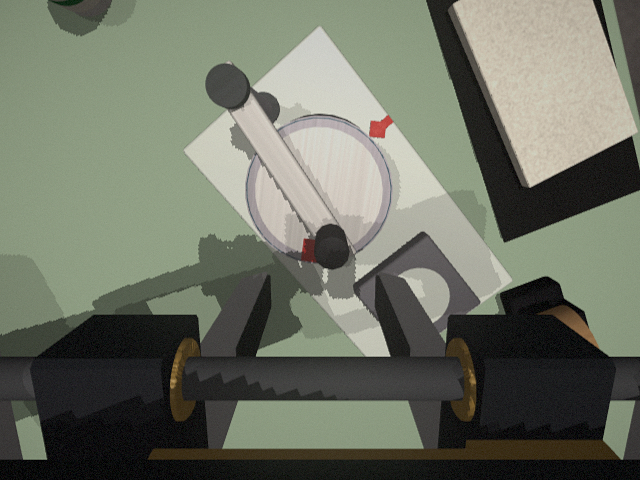

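The wrist view shows the knob top at (332,246), the hinge cap at (228,86), the lid centre at (319,187), the arrow at (381,127) and the tab at (309,250).

```bash
python3 - <<'E'
from h import *
d=load('wrist')
for n,u,v,z in(('knob',332,244,210),('hinge',228,86,176),('lid',319,187,144),('arrow',381,127,16),('tab',309,250,145),('c',320,27,16),('c',185,152,16),('c',511,278,16)):print(n,px(d,u,v,z).round(1))
save(d,'w1c.png',(180,60,420,280),3)
E
```

```text
knob [583.4  33.2 210. ]
hinge [559.4 145.4 176. ]
lid [586.2  61.9 144. ]
arrow [662.7  82.5  16. ]
tab [560.3  20.1 145. ]
c [641.  193.4  16. ]
c [464.4 138.   16. ]
c [ 740.  -127.3   16. ]
```

View pics/w1c.png

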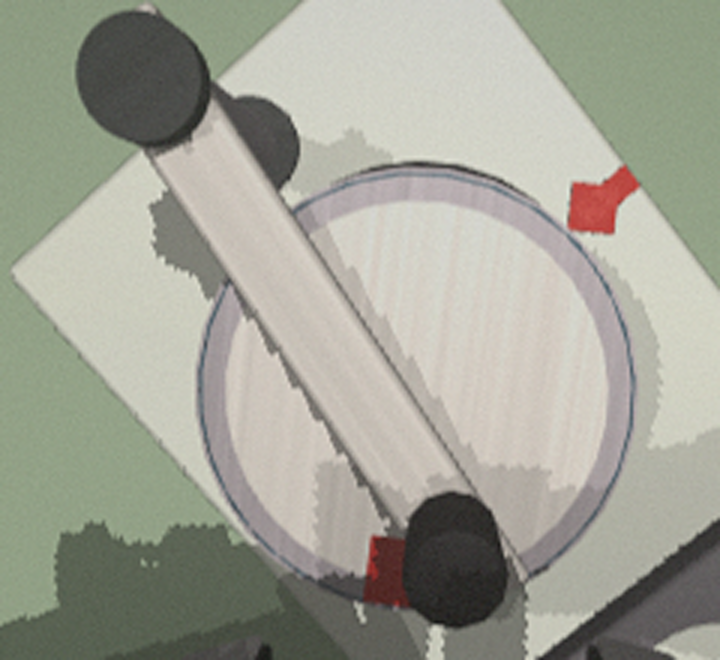

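>>> servo_tool(moves=[0.005,0.001,-0.02,0,120,0,0,-0.03,0,120,0,0,-0.03,0,120,0,0,0,0,120,0,0,0,0,170,0,0,0,0,230,0,0,0,0,230,0,0,0,0,230], newtons=5)

```text
time_s: 3.0
tcp_pos: [581.0, 28.0, 186.9]
ee_rot: [0.001, 0.833, 0.554, 0.001]
ft_force: [-0.4, 0.6, 3.5]
gripper_width: 21.7
```

```bash
python3 - <<'E'
from h import *
d=cam('wrist');save(d,'w2.png');save(cam('top'),'t1.png',(235,185,415,320),4.4)
o=ctrl.observe();print(o['tcp_pos'],o['ft_force'],o['gripper_width'])
# arc
H=np.array([557.3,146.3]);ex=np.array([.9568,.2907]);ey=np.array([-.2907,.9568])
K=lambda t:H+120*(-np.sin(t)*ex-np.cos(t)*ey)
prev=K(.1)
for t in np.arange(.2,1.41,.1): k=K(t);print(round(t,1),k.round(1),(k-prev).round(1));prev=k
E
```

```text
[580.99426691  27.97064477 186.81440478] [-0.94899411  0.34794621  4.44728264] 21.74079535400625
0.2 [568.7  26.8] [-11.9  -1.7]
0.3 [556.7  26.3] [-12.   -0.5]
0.4 [544.7  27. ] [-12.    0.7]
0.5 [532.9  28.8] [-11.9   1.9]
0.6 [521.3  31.8] [-11.6   3. ]
0.7 [510.  36.] [-11.2   4.2]
0.8 [499.2  41.3] [-10.8   5.3]
0.9 [489.   47.6] [-10.2   6.3]
1.0 [479.5  54.9] [-9.5  7.3]
1.1 [470.8  63.1] [-8.7  8.2]
1.2 [462.9  72.2] [-7.9  9.1]
1.3 [456.  82.] [-6.9  9.8]
1.4 [450.1  92.4] [-5.9 10.4]
```

View pics/w2.png

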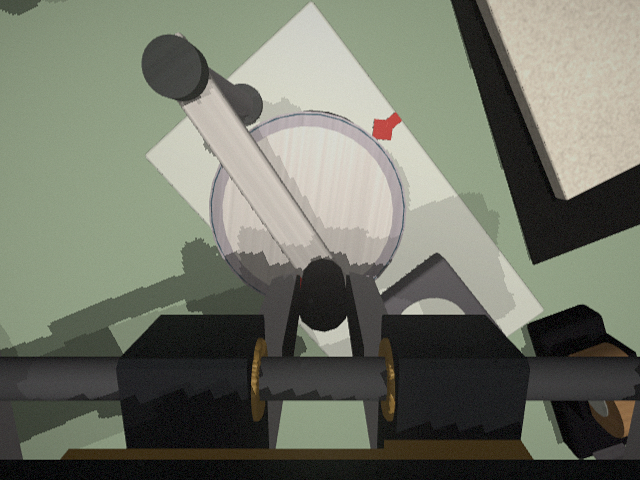

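The knob is held (opening 21.7 mm), so now I swing the bar open along the arc.

>>> servo_tool(moves=[-0.012,-0.0015,0,0,230,-0.012,-0.0005,0,0,230,-0.012,0.0007,0,0,230,-0.012,0.002,0,0,230,-0.0115,0.003,0,0,230,-0.011,0.004,0,0,230,-0.011,0.0055,0,0,230,-0.01,0.0065,0,0,230,-0.0095,0.0075,0,0,230,-0.0085,0.0083,0,0,230,-0.0078,0.009,0,0,230,-0.007,0.0098,0,0,230])

```text
time_s: 4.6
tcp_pos: [455.3, 82.9, 184.9]
ee_rot: [-0.0, 0.833, 0.554, -0.0]
ft_force: [1.2, -1.1, -1.0]
gripper_width: 22.2
```

>>> servo_tool(moves=[-0.003,0.005,0,0,230,0,0,0,0,230,0,0,0,0,230])

```text
time_s: 4.97
tcp_pos: [452.6, 87.5, 185.0]
ee_rot: [-0.001, 0.833, 0.554, -0.001]
ft_force: [-0.3, 0.3, -2.3]
gripper_width: 21.8
```

```bash
python3 - <<'E'
from h import *
d=cam('wrist');save(d,'w3.png')
o=ctrl.observe();print(o['tcp_pos'],o['ft_force'],o['gripper_width'])
E
```

```text
[452.69438402  87.43939206 185.02966607] [ 0.25131691  0.82398097 -3.21402932] 21.682207009380633
```

View pics/w3.png

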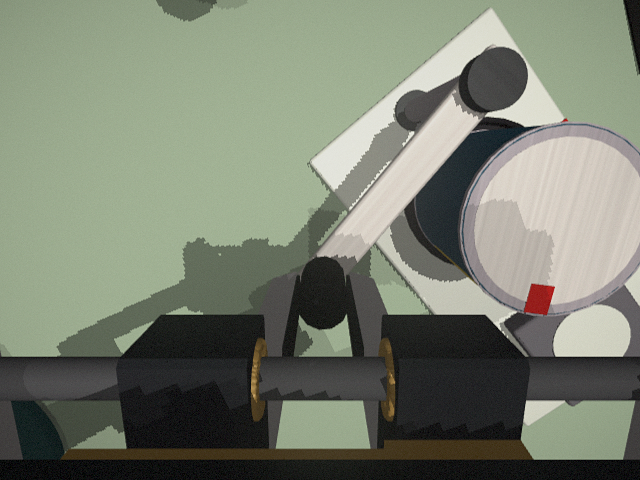

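The bar is now at about 1.35 rad and clear of the lid, with the tab visible at (540,299). I release the knob, rise and look at the tin.

>>> servo_tool(moves=[0,0,0,0,120,0,0,0,0,120,0,0,0.025,0,120,0,0,0.04,0,120,0.02,-0.02,0.01,0,255,0.03,-0.03,0,0,255,0.03,-0.03,0,0,255,0,0,0,0,255,0,0,0,0,255])

```text
time_s: 6.15
tcp_pos: [532.9, 7.5, 260.7]
ee_rot: [-0.0, 0.833, 0.554, 0.0]
ft_force: [-0.2, -0.2, -0.2]
gripper_width: 3.2
```

```bash
python3 - <<'E'
from h import *
d=cam('wrist');save(d,'w4.png')
d=cam('top');save(d,'t4.png',(235,185,415,320),4.4)
o=ctrl.observe();print(o['tcp_pos'],o['ft_force'],o['gripper_width'])
E
```

```text
[532.68874274   8.01597084 261.04348853] [0.21105062 0.50471656 0.46516272] 0.45943896584502314
```

View pics/w4.png

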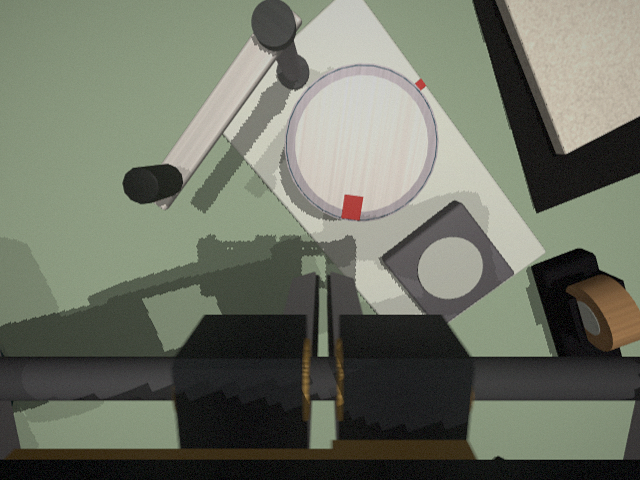

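View pics/t4.png

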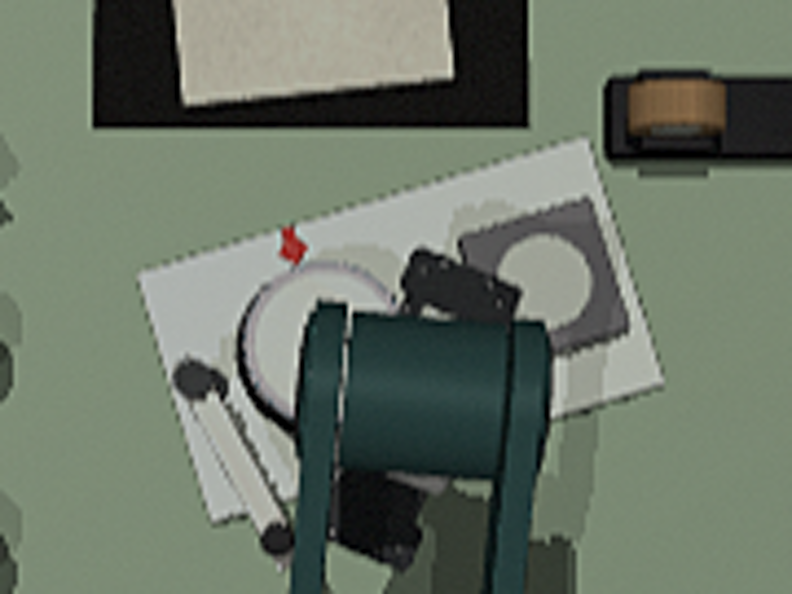

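The wrist view shows the lid centre at (361.5,142), the tab at (352.5,208) and the white spot at (450,268). The bar is fully off the lid.

```bash
python3 - <<'E'
from h import *
d=load('wrist')
ex=np.array([.9568,.2907]);ey=np.array([-.2907,.9568])
lid=px(d,361.5,142,144);tab=px(d,352.5,208,145);sp=px(d,450,268,40);knob=px(d,143,184,210)
print('lid',lid,'tab',tab,'spot',sp,'knob',knob,'org',sp[:2]+165*ey)
q=(tab-lid)[:2];a=np.arctan2(q@ey,q@ex);print(np.hypot(*q),a,np.degrees(a))
# circle from arc about C, r=43, start 25deg past tab
C=np.array([584.,60.5])
for k in range(-140,50,10):
    t=np.radians(k)+.295;p=C+43*np.array([np.cos(t),np.sin(t)])
    n=np.radians(k+10)+.295;print(k,p.round(1),(43*(np.array([np.cos(n)-np.cos(t),np.sin(n)-np.sin(t)]))).round(1))
E
```

```text
lid [585.25740479  60.26032039 144.        ] tab [561.58959993  18.50064715 145.        ] spot [633.2797347  -97.87163349  40.        ] knob [455.68526312  88.77440632 210.        ] org [585.3142347   60.00036651]
48.00036767094614 -2.381380148425025 -136.4430319209915
-140 [560.5  24.5] [ 6.6 -3.5]
-130 [567.1  20.9] [ 7.1 -2.3]
-120 [574.3  18.6] [ 7.4 -1.1]
-110 [581.7  17.6] [7.5 0.2]
-100 [589.2  17.8] [7.3 1.5]
-90 [596.5  19.4] [7.  2.8]
-80 [603.5  22.2] [6.4 4. ]
-70 [609.8  26.1] [5.6 5. ]
-60 [615.4  31.1] [4.6 5.9]
-50 [620.  37.] [3.5 6.6]
-40 [623.6  43.6] [2.3 7.1]
-30 [625.9  50.8] [1.1 7.4]
-20 [626.9  58.2] [-0.2  7.5]
-10 [626.7  65.7] [-1.5  7.3]
0 [625.1  73. ] [-2.8  7. ]
10 [622.3  80. ] [-4.   6.4]
20 [618.4  86.3] [-5.   5.6]
30 [613.4  91.9] [-5.9  4.6]
40 [607.5  96.5] [-6.6  3.5]
```

>>> servo_tool(moves=[0.025,0.005,-0.02,0,255,0.025,0.004,-0.04,0,255,0,0,-0.04,0,255,0,0,-0.01,0,255,0,0,0,0,255], newtons=20)

```text
time_s: 6.88
tcp_pos: [582.8, 16.8, 151.1]
ee_rot: [0.0, 0.832, 0.554, 0.0]
ft_force: [0.1, 0.1, 0.7]
gripper_width: 0.1
```

>>> servo_tool(moves=[0,0,-0.004,0,255,0,0,-0.002,0,255,0,0,0,0,255])

```text
time_s: 7.25
tcp_pos: [583.4, 16.2, 145.3]
ee_rot: [0.0, 0.833, 0.554, 0.001]
ft_force: [0.2, -0.4, 0.1]
gripper_width: 0.4
```

>>> servo_tool(moves=[0,0.001,-0.002,0,255,0,0,0,0,255])

```text
time_s: 7.5
tcp_pos: [583.9, 16.7, 144.2]
ee_rot: [0.001, 0.833, 0.554, 0.001]
ft_force: [-1.4, -0.9, 4.7]
gripper_width: 0.8
```

>>> servo_tool(moves=[0,0,-0.001,0,255,0,0,0,0,255])

```text
time_s: 7.75
tcp_pos: [584.3, 16.6, 144.2]
ee_rot: [0.002, 0.833, 0.554, 0.001]
ft_force: [-0.8, -1.2, 7.7]
gripper_width: 0.4
```

>>> servo_tool(moves=[0,0,-0.001,0,255,0.004,0,0,0,255,0.0075,0.0005,0,0,255,0.0073,0.0017,0,0,255,0.007,0.003,0,0,255,0,0,0,0,255])

```text
time_s: 8.5
tcp_pos: [611.1, 23.3, 144.2]
ee_rot: [0.001, 0.832, 0.554, 0.003]
ft_force: [-1.1, 1.5, 8.6]
gripper_width: 0.6
```

```bash
python3 - <<'E'
from h import *
d=cam('wrist');save(d,'w5.png')
o=ctrl.observe();print(o['tcp_pos'],o['ft_force'])
E
```

```text
[610.99888561  23.25565017 144.16332398] [0.19843274 1.05385949 9.73918805]
```

View pics/w5.png

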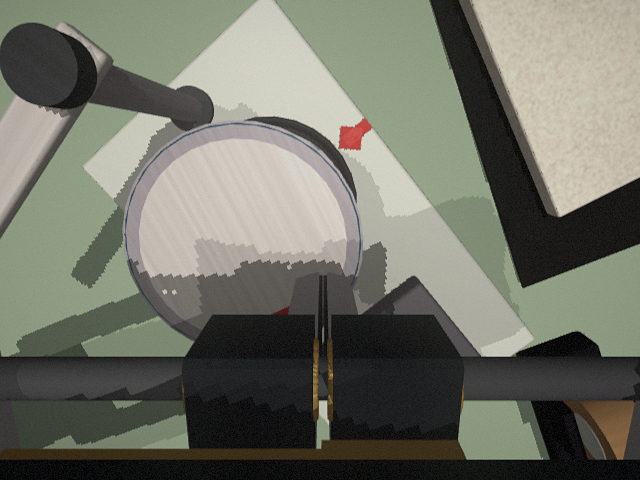

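The lid grain has turned with the finger, at about 10 N. I continue the arc.

```bash
python3 - <<'E'
from h import *
C=np.array([585.,60.2]);r=44.5
p=np.array([611,23.3])
for k in range(-45,46,10):
    t=np.radians(k);q=C+r*np.array([np.cos(t),np.sin(t)]);print(k,q.round(1),(q-p).round(1));p=q
E
```

```text
-45 [616.5  28.7] [5.5 5.4]
-35 [621.5  34.7] [5.  5.9]
-25 [625.3  41.4] [3.9 6.7]
-15 [628.   48.7] [2.7 7.3]
-5 [629.3  56.3] [1.3 7.6]
5 [629.3  64.1] [0.  7.8]
15 [628.   71.7] [-1.3  7.6]
25 [625.3  79. ] [-2.7  7.3]
35 [621.5  85.7] [-3.9  6.7]
45 [616.5  91.7] [-5.   5.9]
```

>>> servo_tool(moves=[0.0055,0.0054,0,0,255,0.005,0.006,0,0,255,0.0039,0.0067,0,0,255,0.0027,0.0073,0,0,255,0.0013,0.0076,0,0,255,0,0.0078,0,0,255,-0.0013,0.0076,0,0,255,-0.0027,0.0073,0,0,255,-0.0035,0.006,0,0,255,0,0,0,0,255])

```text
time_s: 9.8
tcp_pos: [621.7, 84.9, 144.2]
ee_rot: [0.002, 0.832, 0.554, 0.003]
ft_force: [-0.1, 0.5, 9.8]
gripper_width: 0.6
```

>>> servo_tool(moves=[0,0,0.01,0,255,0,0,0.04,0,255,-0.01,-0.04,0.05,0,255,-0.02,-0.05,0.02,0,255,-0.02,-0.04,0,0,255,0,0,0,0,255])

```text
time_s: 10.55
tcp_pos: [569.2, -46.7, 259.2]
ee_rot: [0.0, 0.834, 0.552, -0.0]
ft_force: [0.5, -0.2, 0.3]
gripper_width: 0.5
```

```bash
python3 - <<'E'
from h import *
d=cam('wrist');save(d,'w6.png')
d=cam('scene');save(d,'s6.png',(230,210,370,310),5.5)
o=ctrl.observe();print(o['tcp_pos'],o['ft_force'])
E
```

```text
[570.03389739 -44.25723543 258.24769696] [ 0.52983579  0.9372676  -0.49079152]
```

View pics/w6.png

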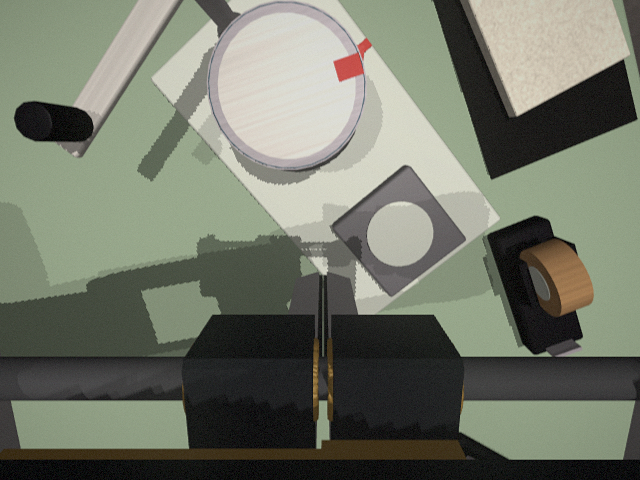

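View pics/s6.png

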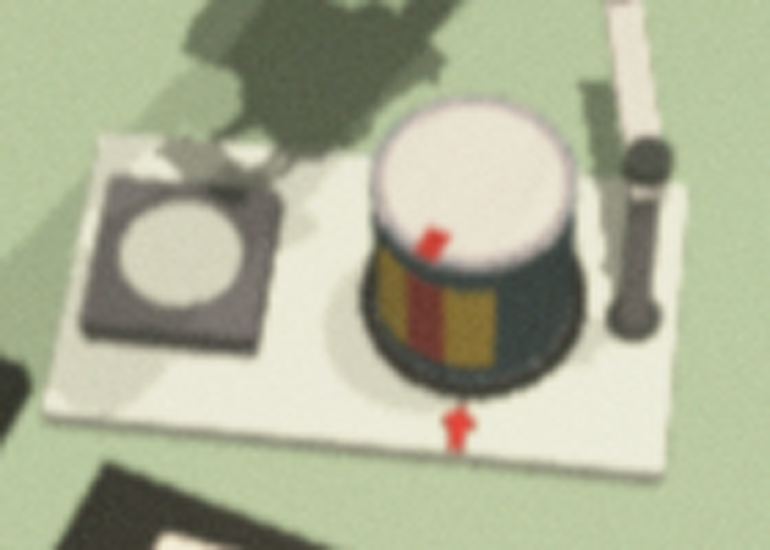

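The label has come round but is still short. In the wrist view the tab is at (348.5,67), the lid centre near (287,86) and the arrow's end at (366,46).

```bash
python3 - <<'E'
from h import *
d=load('wrist')
ex=np.array([.9568,.2907]);ey=np.array([-.2907,.9568])
tab=px(d,348.5,67,145)[:2];sp=px(d,400,234,40)[:2];lid=px(d,287,86,144)[:2];C=sp+165*ey
print(tab,sp,lid,C)
for c in (C,lid,np.array([585.2,60.2])):
    q=tab-c;print(np.hypot(*q),np.degrees(np.arctan2(q@ey,q@ex)))
s=load('scene');t=px(s,230+433/5.5,210+243/5.5,144.5)[:2];l=px(s,230+474/5.5,210+183/5.5,144)[:2]
q=t-l;print('scene',t,l,np.hypot(*q),np.degrees(np.arctan2(q@ey,q@ex)))
for a in(-20,-15,-10,0):
    t=np.radians(a)+.295;p=np.array([585.2,60.2]);print(a,(proj(s,[*(p+55*np.array([np.cos(t),np.sin(t)])),82])-[230,210])*5.5)
E
```

```text
[631.72821106  55.45956172] [633.52668964 -97.6500802 ] [588.04111691  60.86928041] [585.56118964  60.2219198 ]
46.41200191102573 -22.789619820471206
44.02075932624725 -23.959038150940174
46.76907289620976 -22.717504406613624
scene [631.81465016  56.90202032] [588.48443179  61.63102887] 43.587513643528595 -23.12864739257863
-20 [427.8006697  317.78198477]
-15 [435.96221423 320.90139637]
-10 [444.42100187 323.40111458]
0 [461.95888431 326.46293514]
```

>>> servo_tool(moves=[0.017,0.032,-0.02,0,255,0.017,0.0325,-0.03,0,255,0,0,-0.04,0,255,0,0,-0.018,0,255,0,0,0,0,255])

```text
time_s: 11.28
tcp_pos: [603.3, 20.8, 148.7]
ee_rot: [-0.001, 0.832, 0.554, -0.002]
ft_force: [-0.2, 0.5, 0.3]
gripper_width: 0.6
```

>>> servo_tool(moves=[0,0,-0.003,0,255,0,0,-0.002,0,255,0,0,-0.001,0,255,0,0,0,0,255])

```text
time_s: 11.78
tcp_pos: [604.3, 19.9, 145.2]
ee_rot: [0.0, 0.833, 0.554, 0.0]
ft_force: [0.4, -0.3, -0.5]
gripper_width: 0.6
```

>>> servo_tool(moves=[0,0,-0.002,0,255,0,0,-0.002,0,255,0,0,0,0,255,0.0033,0.0017,0,0,255,0.0033,0.0021,0,0,255,0.0031,0.0024,0,0,255,0.0028,0.0026,0,0,255,0.0027,0.0028,0,0,255,0,0,0,0,255,0,0,0,0,255])

```text
time_s: 13.02
tcp_pos: [621.1, 31.8, 144.2]
ee_rot: [0.002, 0.833, 0.554, 0.003]
ft_force: [-0.1, 0.2, 8.1]
gripper_width: 0.5
```

>>> servo_tool(moves=[0,0,0.01,0,255,0,0,0.04,0,255,-0.02,-0.03,0.05,0,255,-0.02,-0.03,0.02,0,255,-0.02,-0.02,0,0,255,0,0,0,0,255,0,0,0,0,255])

```text
time_s: 13.9
tcp_pos: [559.5, -47.9, 260.2]
ee_rot: [-0.0, 0.833, 0.554, -0.0]
ft_force: [0.5, 1.2, 0.2]
gripper_width: 0.3
```

```bash
python3 - <<'E'
from h import *
d=cam('wrist');save(d,'w7.png')
d=cam('scene');save(d,'s7.png',(230,210,370,310),5.5)
o=ctrl.observe();print(o['tcp_pos'],o['ft_force'])
E
```

```text
[559.68303139 -47.51773941 259.92988245] [ 0.04482541  0.47004625 -0.31518857]
```

View pics/w7.png

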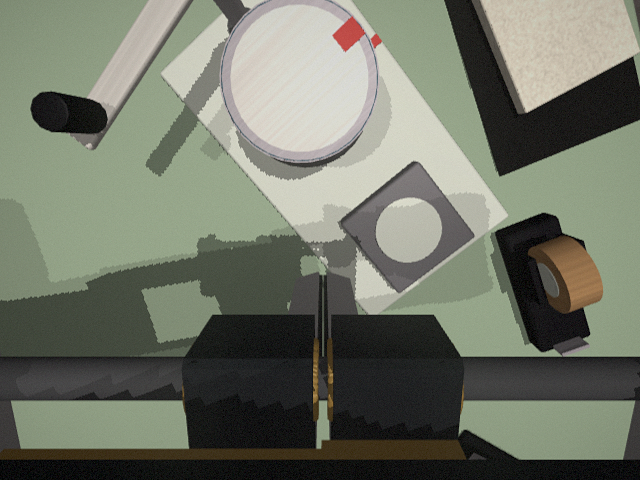

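View pics/s7.png

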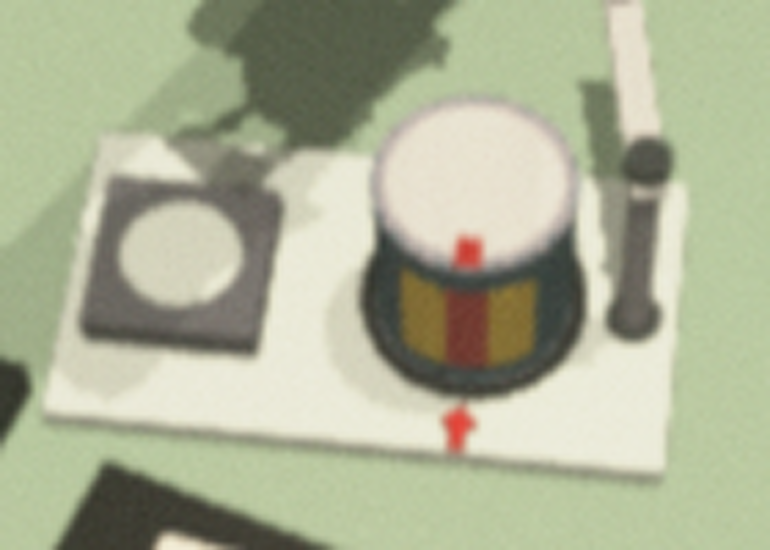

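The label now points close to the arrow. In the scene crop the stripe's centre is at (467,328) against an expected 462, and the tab is at (349,34) in the wrist view.

```bash
python3 - <<'E'
from h import *
d=load('wrist')
ex=np.array([.9568,.2907]);ey=np.array([-.2907,.9568])
tab=px(d,349,34,145)[:2];sp=px(d,409,230,40)[:2];C=sp+165*ey
lid=px(d,299.5,80,144)[:2]
s=load('scene');t=px(s,230+469/5.5,210+252/5.5,144.5)[:2]
for n,p in(('w',tab),('s',t)):
  for c in (C,lid,np.array([585.2,60.2])):
    q=p-c;print(n,q@ey,np.hypot(*q),np.degrees(np.arctan2(q@ey,q@ex)))
kn=px(d,50,110,210);print('knob',kn,C,lid)
save(d,'w7c.png',(20,60,140,160),5)
E
```

```text
w 0.9359179903669406 45.92711446536137 1.167689173220933
w 0.7125192315251304 44.44200615339034 0.9186500381710927
w 0.2958719046151221 46.48837341601245 0.36466229649201365
s 3.1884948295122633 46.57154897541515 3.925847867551514
s 2.965096070670455 45.0786100476934 3.7714684217667247
s 2.548448743760445 47.10111887586215 3.1015969640170646
knob [454.8628627   88.51988953 210.        ] [585.93131104  59.75324627] [587.28367826  60.39761491]
```

View pics/w7c.png

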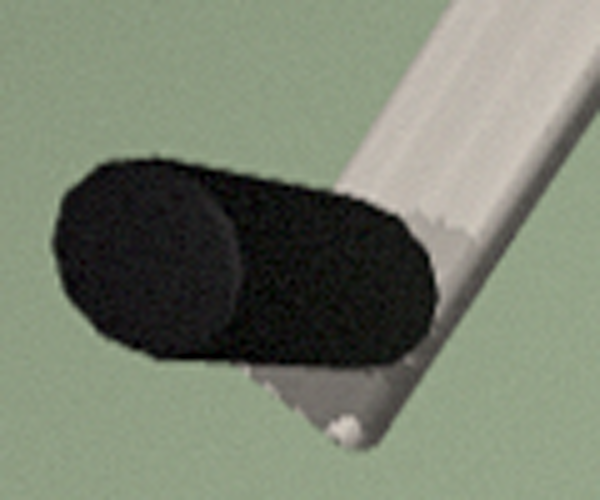

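The label error is about 1–3° (up to 3 mm), inside the 10 mm allowed. Next is back to the knob at about (453.5,88).

>>> servo_tool(moves=[-0.0265,0.034,0,0,120,-0.0265,0.034,0,0,120,-0.0265,0.034,0,0,120,-0.0265,0.0335,0,0,120,0,0,0,0,120,0,0,0,0,120], newtons=5)

```text
time_s: 14.75
tcp_pos: [453.8, 87.4, 260.5]
ee_rot: [0.0, 0.832, 0.554, -0.0]
ft_force: [0.3, -0.0, -0.8]
gripper_width: 49.6
```

>>> servo_tool(moves=[0,0,-0.025,0,120,0,0,-0.025,0,120,0,0,-0.025,0,120,0,0,0,0,120,0,0,0,0,180,0,0,0,0,230,0,0,0,0,230,0,0,0,0,230])

```text
time_s: 15.75
tcp_pos: [453.6, 87.2, 186.6]
ee_rot: [0.0, 0.833, 0.554, 0.0]
ft_force: [-0.4, -0.4, 2.4]
gripper_width: 21.8
```

```bash
python3 - <<'E'
from h import *
H=np.array([559.,146.2]);ex=np.array([.9568,.2907]);ey=np.array([-.2907,.9568])
p=np.array([453.6,87.2]);q=p-H;print(np.hypot(*q),np.arctan2(-q@ex,-q@ey))
for t in np.linspace(1.24,0,12): k=H+120.5*(-np.sin(t)*ex-np.cos(t)*ey);print(round(t,2),k.round(1),(k-p).round(1));p=k
E
```

```text
120.78973466317406 1.3554438588398816
1.24 [461.3  75.6] [  7.7 -11.6]
1.13 [469.9  65.1] [  8.6 -10.5]
1.01 [479.6  55.6] [ 9.7 -9.5]
0.9 [490.3  47.2] [10.7 -8.4]
0.79 [501.9  40.1] [11.6 -7.1]
0.68 [514.1  34.4] [12.3 -5.8]
0.56 [527.  30.] [12.9 -4.3]
0.45 [540.3  27.2] [13.3 -2.9]
0.34 [553.8  25.8] [13.5 -1.3]
0.23 [567.4  26. ] [13.6  0.2]
0.11 [580.8  27.7] [13.5  1.7]
0.0 [594.   30.9] [13.2  3.2]
```

>>> servo_tool(moves=[0.0077,-0.0116,0,0,230,0.0086,-0.0105,0,0,230,0.0097,-0.0095,0,0,230,0.0107,-0.0084,0,0,230,0.0116,-0.0071,0,0,230,0.0123,-0.0058,0,0,230,0.0129,-0.0043,0,0,230,0.0133,-0.0029,0,0,230,0.0135,-0.0013,0,0,230,0.0136,0.0002,0,0,230,0.0135,0.0017,0,0,230,0.01,0.0024,0,0,230])

```text
time_s: 17.25
tcp_pos: [591.6, 30.4, 185.4]
ee_rot: [-0.0, 0.833, 0.554, -0.0]
ft_force: [-1.5, -1.5, 1.3]
gripper_width: 21.9
```

>>> servo_tool(moves=[0.003,0.001,0,0,230,0,0,0,0,230,0,0,0,0,230])

```text
time_s: 17.62
tcp_pos: [593.8, 31.1, 185.4]
ee_rot: [0.0, 0.833, 0.554, 0.0]
ft_force: [0.0, -0.3, -0.5]
gripper_width: 22.5
```

>>> servo_tool(moves=[0.002,0.0005,0,0,230,0,0,0,0,230])

```text
time_s: 17.88
tcp_pos: [594.2, 31.3, 185.4]
ee_rot: [-0.001, 0.833, 0.554, -0.002]
ft_force: [-4.5, -1.9, -0.1]
gripper_width: 21.6
```

The bar met its stop (-4.5 N). I release, rise and check.

>>> servo_tool(moves=[0,0,0,0,120,0,0,0,0,120,0,0,0.03,0,120,0,0,0.045,0,120,-0.03,0.03,0,0.17,60,-0.03,0.05,0,0.17,0,-0.03,0.05,0,0.17,0,-0.03,0.05,0,0.18,0,0,0.03,0,0,0,0,0,0,0,0])

```text
time_s: 19.12
tcp_pos: [475.4, 243.5, 261.0]
ee_rot: [0.0, 0.595, 0.804, 0.001]
ft_force: [-0.6, -1.5, -0.8]
gripper_width: 93.7
```

```bash
python3 - <<'E'
from h import *
d=cam('wrist');save(d,'w8.png')
d=cam('scene');save(d,'s8.png',(230,210,370,310),5.5)
o=ctrl.observe();print(o['tcp_pos'],o['ee_rot'],o['joints'])
E
```

```text
[476.02225664 241.3411557  260.79373448] [3.52975620e-04 5.96245606e-01 8.02802000e-01 2.06787026e-05] [ 3.63356090e-01  4.64162566e-02  1.30533361e+00 -5.86557765e-04
  1.78942776e+00  7.00651762e-02]
```

View pics/w8.png

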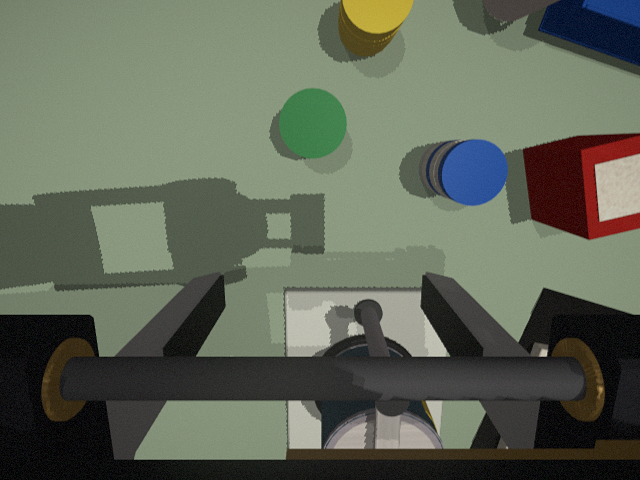

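View pics/s8.png

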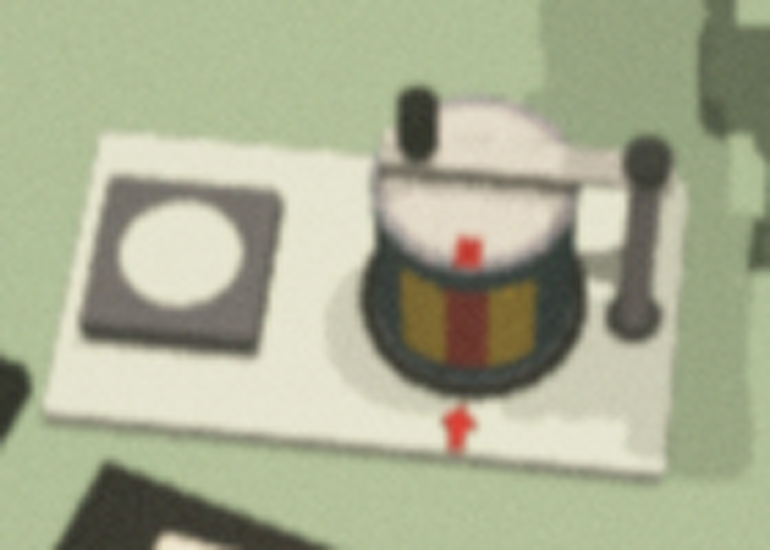

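The bar lies straight across and the label is still aligned. The green lid is at (312.5,123) in the wrist view. The knob top in the scene crop is about (417,100).

```bash
python3 - <<'E'
from h import *
w=load('wrist');g=px(w,312.5,123,90);print('green',g,px(w,279,123,90)-px(w,347,123,90))
s=load('scene');k=px(s,230+416/5.5,210+102/5.5,210);print('knob',k)
q=k[:2]-[559,146.2];ex=np.array([.9568,.2907]);ey=np.array([-.2907,.9568]);print(np.hypot(*q),np.arctan2(-q@ex,-q@ey))
print('yellow',px(w,377,0,90))
E
```

```text
green [441.93615633 322.21712202  90.        ] [-54.71731227 -16.76480054   0.        ]
knob [595.02687885  31.63362078 210.        ]
120.09742397766425 -0.009709662601430856
yellow [463.77531643 426.1109725   90.        ]
```

>>> servo_tool(moves=[-0.017,0.0405,0,0,0,-0.017,0.0405,0,0,0,0,0,-0.05,0,0,0,0,-0.05,0,0,0,0,0,0,0,0,0,0,0,0])

```text
time_s: 19.98
tcp_pos: [443.4, 322.3, 163.0]
ee_rot: [0.001, 0.597, 0.802, 0.001]
ft_force: [0.2, -0.2, 1.0]
gripper_width: 94.0
```

```bash
python3 - <<'E'
from h import *
d=cam('wrist');save(d,'w9.png');o=ctrl.observe();print(o['tcp_pos'])
E
```

```text
[443.86533134 322.82851872 164.05860422]
```

View pics/w9.png

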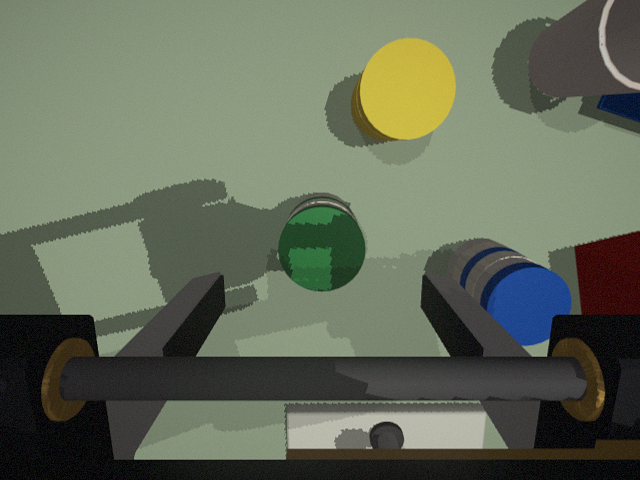

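The green tin sits centred between the fingers at (322,248), and blue and yellow are clear. I descend and grip.

>>> servo_tool(moves=[-0.0015,0,-0.04,0,0,0,0,-0.04,0,0,0,0,-0.035,0,0,0,0,0,0,0,0,0,0,0,255,0,0,0,0,255,0,0,0,0,255,0,0,0,0,255,0,0,0,0,255,0,0,0,0,255], newtons=20)

```text
time_s: 21.28
tcp_pos: [441.1, 323.0, 46.6]
ee_rot: [0.001, 0.596, 0.803, 0.001]
ft_force: [0.9, 0.3, 2.9]
gripper_width: 55.9
```

>>> servo_tool(moves=[0,0,0.02,0,255,0,0,0.05,0,255,0,0,0.05,0,255,0,0,0.04,0,255,0,0,0,0,255])

```text
time_s: 21.9
tcp_pos: [441.4, 323.4, 208.8]
ee_rot: [0.001, 0.596, 0.803, 0.003]
ft_force: [0.1, 0.0, -2.9]
gripper_width: 55.7
```

```bash
python3 - <<'E'
from h import *
d=cam('wrist');save(d,'w10.png');o=ctrl.observe();print(o['tcp_pos'],o['ft_force'],o['gripper_width'],o['joints'])
E
```

```text
[440.28049943 322.69263011 205.67846025] [ 0.66615848  0.05936648 -2.62464035] 55.594815689907 [5.28574201e-01 7.74736141e-02 1.38079386e+00 5.50317760e-05
 1.68266553e+00 2.35497331e-01]
```

View pics/w10.png

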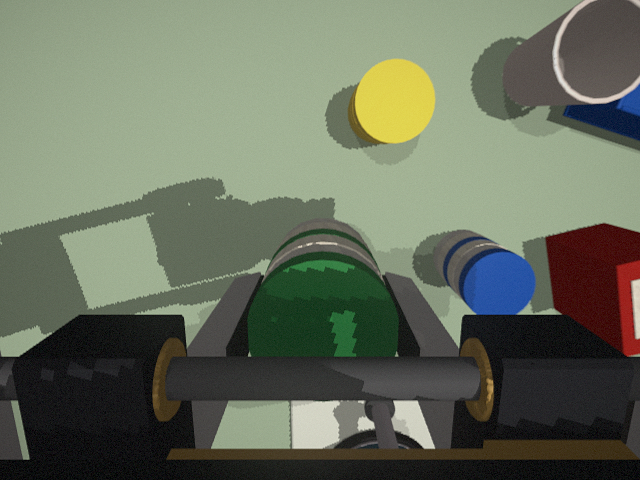

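>>> servo_tool(moves=[0,-0.03,0.005,0,255,0,-0.045,0,0,255,0,-0.05,0,0,255,0,-0.05,0,0,255,0,-0.05,0,0,255,0,-0.05,0,0,255,0,-0.05,0,0,255,0,-0.05,0,0,255,0.01,-0.03,0,0,255,0.03,-0.015,0,0,255,0.04,0,0,0,255,0.04,0,0,0,255])

```text
time_s: 23.45
tcp_pos: [559.6, -97.4, 206.3]
ee_rot: [-0.003, 0.597, 0.802, -0.001]
ft_force: [0.1, 0.2, -1.5]
gripper_width: 55.8
```

>>> servo_tool(moves=[0.04,0,-0.02,0,255,0.025,0,-0.02,0,255,0.008,0,-0.02,0,255,0,0,-0.02,0,255,0,0,0,0,255,0,0,0,0,255])

```text
time_s: 24.2
tcp_pos: [632.6, -97.4, 130.6]
ee_rot: [-0.0, 0.596, 0.803, -0.0]
ft_force: [-0.3, 0.4, -1.9]
gripper_width: 55.7
```

```bash
python3 - <<'E'
from h import *
d=cam('wrist');save(d,'w11.png');save(cam('scene'),'s11.png',(230,190,370,310),5);o=ctrl.observe();print(o['tcp_pos'],o['ft_force'],o['gripper_width'],o['ee_rot'])
E
```

```text
[633.47445699 -97.5412105  132.00627616] [ 0.25158392  0.22663059 -1.74043986] 55.57111337603059 [9.23997447e-04 5.96372795e-01 8.02706967e-01 4.01181475e-04]
```

View pics/w11.png

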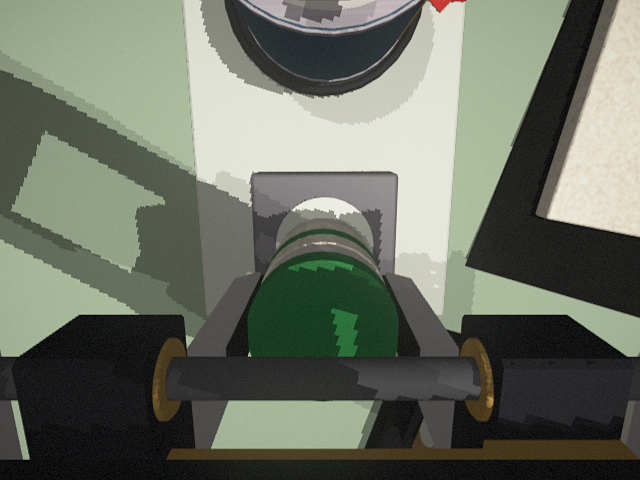

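View pics/s11.png

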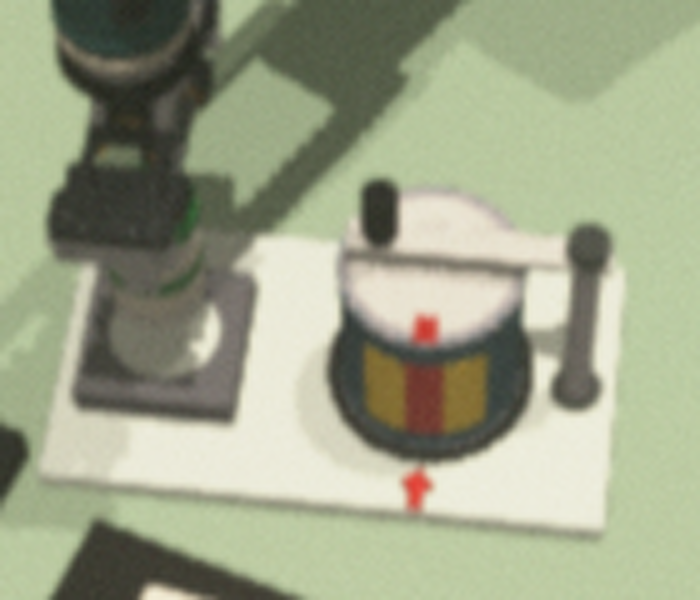

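The tin is over the spot and the body is clear of the knob. I lower it until it touches.

>>> servo_tool(moves=[0,0,-0.02,0,255,0,0,-0.015,0,255,0,0,-0.006,0,255,0,0,-0.002,0,255,0,0,0,0,255,0,0,0,0,255])

```text
time_s: 25.05
tcp_pos: [633.7, -97.5, 88.3]
ee_rot: [0.001, 0.596, 0.803, 0.0]
ft_force: [-0.4, -0.5, -3.0]
gripper_width: 55.7
```

>>> servo_tool(moves=[0,0,-0.001,0,255,0,0,-0.001,0,255,0,0,0,0,255])

```text
time_s: 25.42
tcp_pos: [633.5, -97.5, 86.6]
ee_rot: [0.001, 0.596, 0.803, 0.0]
ft_force: [-0.2, -0.2, 1.0]
gripper_width: 55.4
```

Contact: the vertical force changed from -3 to +1 N at the expected height. I open slowly, then rise.

>>> servo_tool(moves=[0,0,0,0,60,0,0,0,0,20,0,0,0,0,0,0,0,0,0,0,0,0,0,0,0,0,0,0.03,0,0,0,0,0.05,0,0,0,0,0.06,0,0,-0.05,-0.02,0.04,0,0,-0.06,0,0,0,0,-0.06,0,0,0,0,-0.06,0,0,0,0])

```text
time_s: 26.92
tcp_pos: [404.8, -115.9, 263.2]
ee_rot: [0.0, 0.596, 0.803, -0.0]
ft_force: [0.2, -0.2, 1.0]
gripper_width: 94.1
```

>>> servo_tool(moves=[-0.05,0,0,0,0,0,0,0,0,0,0,0,0,0,0])

```text
time_s: 27.3
tcp_pos: [357.3, -116.1, 263.3]
ee_rot: [0.001, 0.596, 0.803, 0.0]
ft_force: [0.7, -0.0, -0.5]
gripper_width: 93.4
```

```bash
python3 - <<'E'
from h import *
save(cam('top'),'t12.png',(235,185,415,320),4.4);save(cam('scene'),'s12.png',(230,190,370,310),5);o=ctrl.observe();print(o['time_s'],o['tcp_pos'],o['ft_force'])
E
```

```text
27.4 [ 357.64790549 -116.11321785  262.82007103] [-0.04758632 -0.55058399  0.73732188]
```

View pics/t12.png

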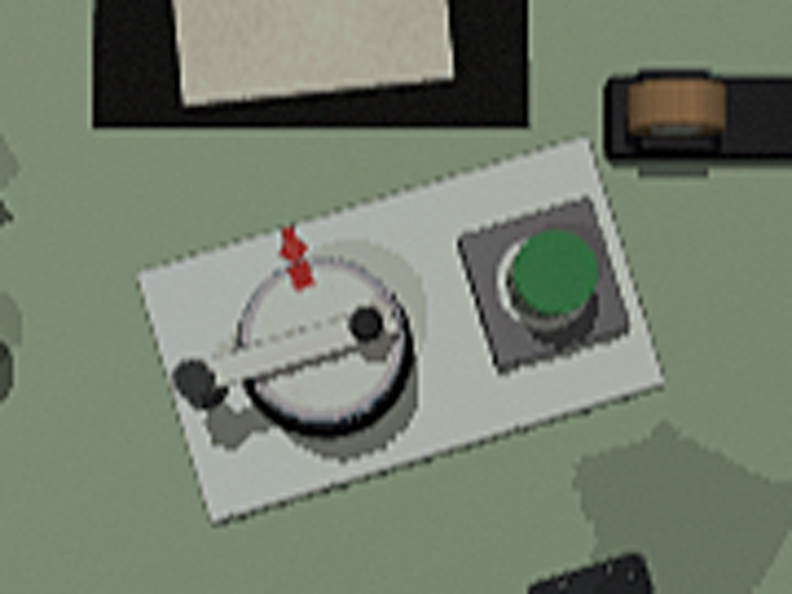

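View pics/s12.png

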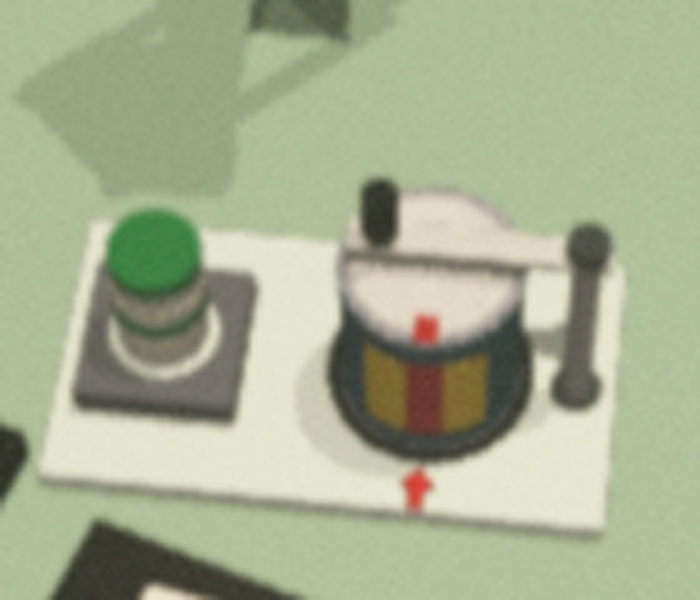

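The pictures show the green lid at (555,273) in the top crop and (154,247) in the scene crop. The tab points at the arrow, and the bar is straight.

```bash
python3 - <<'E'
from h import *
t=load('top');s=load('scene')
print(px(t,235+555/4.4,185+273/4.4,130),px(s,230+154/5,190+247/5,130),'spot 633.2 -97.8')
ex=np.array([.9568,.2907]);ey=np.array([-.2907,.9568])
q=px(t,235+301/4.4,185+275/4.4,145)[:2]-[585.3,60.2];print('tab',q@ex,q@ey)
k=px(t,235+368/4.4,185+323/4.4,210)[:2]-[559,146.2];print('bar',np.arctan2(-k@ex,-k@ey),np.hypot(*k))
ctrl.finish_job()
E
```

```text
[631.59483641 -98.14650676 130.        ] [632.15948714 -97.08534751 130.        ] spot 633.2 -97.8
tab 46.417991207015284 1.0775753117614657
bar 0.01179474585813325 120.76136175478604
the job is handed in; nothing more can be done
```

I finished the job and handed it in at about 27 s of the 72 s; no verdict was reported. I swung the bar to about 1.35 rad, then turned the big tin with a fingertip in two presses of about 10 N. The first press left the label about 23° short, so I added a second. After that I swung the bar back until it met its stop, and set the green-lidded tin on the white spot.

Last checks before handing in:
- **Label:** about 1° off the pointer by the tab in the final top view. An earlier scene-camera reading gave about 3–4° (3 mm), still inside the 10 mm limit.
- **Bar:** shut to within about 0.01 rad.
- **Green tin:** upright, about 1–2 mm from the spot's centre, and released.
- **Robot:** clear of everything.
- **Other things on the counter:** I didn't re-measure them at the end, but I saw no contact with any of them.

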